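# Open the second beam shutter of a spectrophotometer's shutter box

### The job

One of the two beam shutters on the shutter box is still shut: its knob stands in the long straight leg of its L-shaped slot, while its twin is already home at the end of the short leg of the other slot. With the fingertips or the outside of the fingers, push that knob along its slot to the corner and then sideways until it is fully home at the end of the short leg; do not take it between the fingers or lift it. Leave the twin knob home and everything else standing where it is.

Things in the scene. Friction and masses are not known exactly. Their poses are not given: they have to be found in the camera images.
- shutter_box: Fixed white box 150 (x) by 280 (y) by 40 mm high; flat aluminium top with two like L-shaped slots, 16 mm wide, dark inside. Origin: centre of underside; x along the long legs to the corners (away from the robot, give or take the yaw), y left, z up. Long legs lie at y = +45 and -110 mm; in them the knob's axis travels x -50 to +45 mm. At the far end both turn left (+y) at a right angle.
- corner_left (a point): Centre of the left slot's corner, level with the plate's top (box frame 43, 45, 40 mm). The short leg runs from here along the box's +y; in it a knob's axis travels to y = 95 mm, with x between 41 and 45 mm.
- corner_right (a point): Centre of the right slot's corner, level with the plate's top (box frame 43, -110, 40 mm). The short leg runs from here along the box's +y; in it a knob's axis travels to y = -60 mm, with x between 41 and 45 mm.
- home_left (a point): Where the axis of a knob stands when home at the end of the left slot's short leg, level with the plate's top (box frame 43, 94, 40 mm; the end wall stops the axis at y = 95 mm). A thin flat steel strip on the plate marks the slot's end.
- home_right (a point): The same for the right slot (box frame 43, -61, 40 mm; the end wall stops the axis at y = -60 mm).
- knob_a: Black round knob riding in a slot: skirt 36 mm wide, 4 mm thick, on the plate; grip above it 28 mm wide, top 34 mm above the plate. Its 12 mm pin (2 mm play each side) and a flange under the plate keep it captive. About 120 g, slides easily (under 1 N), no spring or detent, stays where left. Origin: on its axis at the plate's top, z up. The one to push, in the near half of either long leg.
- knob_b: Twin of knob_a, same shape and size, already home in the other slot (which slot holds which varies). To be left there.
- cuvette: Bystander: small capped glass cuvette, 14.5 mm square and 48 mm tall, standing on the near half of the plate between the two long legs. Origin: centre of its underside.
- weight: Bystander: small brass cylinder, 20 mm across and 18 mm high, standing on the near left part of the plate, left of the left long leg. Origin: centre of its underside.
- beaker: Bystander: glass beaker, 64 mm across and 75 mm high, on the bench to one side of the box. Origin: centre of its underside.
- jar: Bystander: amber jar, 48 mm across and 65 mm high, on the bench to the other side of the box. Origin: centre of its underside.
- driver: Bystander: screwdriver, 160 mm long, lying on the bench on the robot's side of the box, roughly along the box's y. Origin: under the middle of its length.
- tray: Bystander: open white plastic tray with dividers, 85 by 150 by 35 mm high, on the bench beyond the box. Origin: centre of its underside.
- knob_a_mid (a point): On the axis of knob_a, 19 mm above the plate: the middle of its grip.
- knob_b_mid (a point): On the axis of knob_b, 19 mm above the plate: the middle of its grip.
Things that resemble listed ones, but are neither listed nor needed, are in the scene too. Leave any purple or turquoise look-alike of the knob_a alone.

How it is judged:
By the outcome, as a careful person would: the job done as asked, in the order asked, and still so for the second after the job is handed in, with the robot touching nothing.
It also fails if it takes over 42 s, if anything falls off the work surface, if the arm or the gripper's body presses on something with over 40 N, if the wrist force passes 120 N, or if a joint passes its speed limit or range.

### The arm

A 7-joint arm with a two-finger parallel gripper is mounted at the origin on the work surface. World frame = base frame: x ahead of the robot, y to its left, z up, the work surface at z = 0. Lengths are in m, angles in rad, forces in N, time in s.
With the tool pointing down it reaches from about 0.4 to 0.85 m from the base axis. Payload 10.4 kg.
Tool frame: the origin (TCP) lies on the centre line of the jaws, within the pads' length; the fingertips stand 17 mm ahead of it and the grasp point (between the pads) lies 2 mm behind it (manip.tcp_to_tips is the distance from the TCP to the fingertips, in m); z points along the fingers, x is the direction in which the jaws open and shut, and the axes are right-handed (so a half turn about z gives the same grasp; the last joint's range is limited). The gripper opens to 85 mm and grips with 20 to 120 N. Pads are 22 mm wide; open, the fingers measure 114 mm over their backs; the gripper's body (76 mm by 85 mm) begins 54 mm behind the grasp point. The pads swing forward as they close: fully open they stand 13 mm farther back than shut.
Start: joints at [1.163, 0.332, -0.065, 1.46, 0.022, 1.35, -0.088], TCP at [0.235, -0.579, 0.248] pointing down, gripper open.
Joint ranges: [-2.6, 2.6], [-0.5, 2.12], [-1.47, 1.34], [0.16, 2.42], [-1.27, 4.41], [0.06, 2.06], [-2.6, 2.6]. Speed limits (rad/s): [2.22, 2.22, 2.79, 2.79, 3.14, 3.14, 3.14].

### API

Orientations are given as a unit quaternion [x, y, z, w].
In Python, from workcell import manip gives the robot as it stands.
- The arm moves only by the shell command python3 -m pendant 'ROWS' [FORCE]. ROWS is JSON, a list of rows, each a list of 3 entries, a list of its own where there are three numbers: the shift along the world's x, y, z in cm, then the turn, a rotation vector about the world's x, y, z in degrees, then the closure in counts, from 0 (fully open) to 255 (shut). A call has 1 to 12 rows; each row shifts and turns the pose as measured when the row begins; what a row does not reach is not made up. A row lasts 1/8 s, in which the tool goes at most 62.5 mm and 10.7 degrees, less where a joint would pass 70% of its speed; a pose out of reach is approached as far as the arm can. A call is refused whole if a number of a shift passes 6.25 or a number of a turn 10.7, either way. A call with a gripper value outside its range is refused whole. The fingers move at their own pace and stop on an object; FORCE is the grip in N (left out, the last holds). Time passes only in rows, so rows that do not move let the fingers close. It gives the time, the measured TCP pose, the force and the opening at its end, in the units of the state.
- manip.get_obs(): the state, without advancing time (a new reading comes with each control period).
- manip.camera(name): name is "side" or "top"; returns a dict with "pixels" (480x640x3 uint8, red, green, blue), "range_z" (480x640 float32, m along the optical axis (not along the pixel's ray), 0 where there is no reading), "K" (3x3 intrinsics, pixels), "dist" ([k1, k2, p1, p2, k3] as OpenCV has them; the pictures are not rectified), "origin" and "rotation" of the camera in the world. Camera axes: x right, y down, z forward; pixel columns grow to the right and rows downward; lengths in m; the calibration is good to about 2 mm. A picture is of the moment at which its call begins.
- manip.hand_in(): hands the job in, once; it reports no verdict.
The state is a dict: "clock": time; "joint_pos": joint angles; "joint_velocities": joint speeds; "tau": joint torques, N m; "position": TCP position; "ee_rot": TCP orientation; "ft_force": force on the tool from outside, world axes, zero at the start; "torque": the same for the moment, N m; "grip_width": opening from 0.0 (shut) to 1.0 (fully open).
Only numpy, scipy, OpenCV 4.12 (cv2) and the standard library are available. Lean on these libraries where they do the work, as an engineer would, in place of code of your own. Each camera call takes 0.05 s, during which the arm holds its last target.

## Working session

There is one attempt and no reset: what is moved stays moved. The work goes in short steps, Python scripts to look and compute and a shell command to move; the robot and the scene stay as the last step left them, time stands still between calls to the robot, and variables do not carry over. Pictures are saved under pics/ and viewed, and the job is handed in when it is done.

```bash
mkdir -p pics
python3 - <<'E'
from workcell import manip
import cv2
o=manip.get_obs()
print({k:o[k] for k in('clock','position','ee_rot','grip_width','ft_force')})
for n in('top','side'):
    c=manip.camera(n); cv2.imwrite(f'pics/{n}0.png',c['pixels'][:,:,::-1]); print(n,c['K'],c['dist'],c['origin'],c['rotation'])
    import numpy as np; np.savez(f'{n}0.npz',**c)
E
```

```text
{'clock': 0.0, 'position': array([ 0.23448263, -0.57894915,  0.24750258]), 'ee_rot': array([ 8.29281116e-01, -5.58831188e-01, -6.25374337e-04, -3.77815712e-04]), 'grip_width': 0.9982672242705982, 'ft_force': array([-0.45168135, -0.79131935,  0.0372305 ])}
top [[511.70886887   0.         326.14496047]
 [  0.         511.70886887 239.64642454]
 [  0.           0.           1.        ]] [-0.01177171  0.          0.          0.          0.        ] [0.55053172 0.00770967 0.9293828 ] [ 0.70838837 -0.7047345   0.02508159 -0.03010173]
side [[494.76286534   0.         325.0863847 ]
 [  0.         494.76286534 233.71424429]
 [  0.           0.           1.        ]] [0.03569994 0.         0.         0.         0.        ] [ 0.05502895 -0.5764732   0.54802565] [ 0.80083018 -0.33412491  0.17970352 -0.46339854]
```

View pics/top0.png

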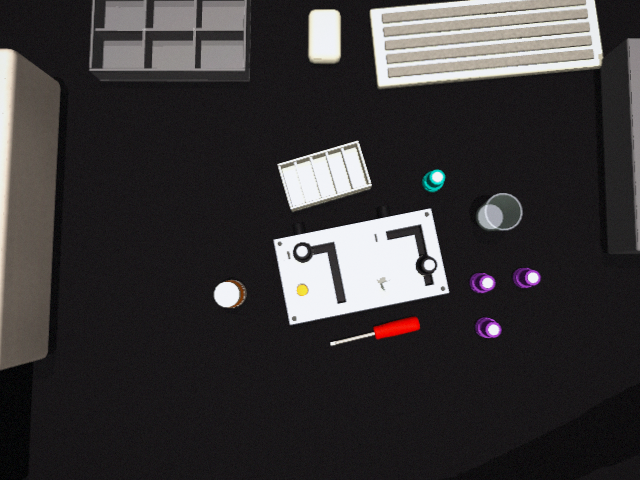

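View pics/side0.png

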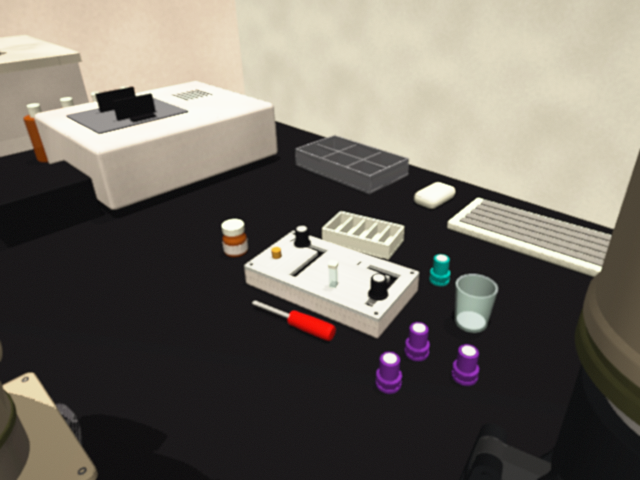

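The top view shows knob_a in the right slot at about (427,265). The corner is near (421,231) and home near (388,236). knob_b is home on the left at (302,252). The cuvette is at (381,284). Next I'll measure the box pose.

```bash
cat > h.py <<'E'
import numpy as np,cv2
from scipy.spatial.transform import Rotation as R
def cast(c,uv,z):
    uv=np.asarray(uv,float).reshape(-1,1,2)
    n=cv2.undistortPoints(uv,c['K'],c['dist']).reshape(-1,2)
    r=c['rotation']; r=R.from_quat(r).as_matrix() if np.size(r)==4 else r
    d=np.c_[n,np.ones(len(n))]@r.T
    t=(z-c['origin'][2])/d[:,2]
    return c['origin']+d*t[:,None]
def heights(c):
    h,w=c['range_z'].shape
    uv=np.stack(np.meshgrid(np.arange(w),np.arange(h)),-1).reshape(-1,1,2).astype(float)
    n=cv2.undistortPoints(uv,c['K'],c['dist']).reshape(-1,2)
    Rm=R.from_quat(c['rotation']).as_matrix()
    P=(np.c_[n,np.ones(len(n))]*c['range_z'].reshape(-1,1))@Rm.T+c['origin']
    return P.reshape(h,w,3)
def box(c,show=True):
    P=heights(c); img=c['pixels']
    m=((img.min(2)>150)).astype(np.uint8)
    m[:200]=0; m[330:]=0; m[:,:260]=0; m[:,:][:,460:]=0
    # plate only: height near 40mm
    m2=m*(np.abs(P[...,2]-.04)<.012).astype(np.uint8)
    cs,_=cv2.findContours(m2,cv2.RETR_EXTERNAL,cv2.CHAIN_APPROX_NONE)
    k=max(cs,key=cv2.contourArea)
    w=cast(c,k.reshape(-1,2),.04)[:,:2]
    rect=cv2.minAreaRect((w*1000).astype(np.float32))
    print('plate z med',np.median(P[...,2][m2>0]),'rect',rect)
    return rect
E
python3 - <<'E'
from h import *
c=dict(np.load('top0.npz')); rect=box(c)
(cx,cy),(a,b),ang=rect
pts=cv2.boxPoints(rect)
# long-leg x axis: short side dir with +x
th=np.deg2rad(ang); d1=np.array([np.cos(th),np.sin(th)]);d2=np.array([-d1[1],d1[0]])
ex=d1 if a<b else d2
if ex[0]<0: ex=-ex
ey=np.array([-ex[1],ex[0]]); C=np.array([cx,cy])
print('yaw',np.degrees(np.arctan2(ex[1],ex[0])),C)
P=heights(c); img=c['pixels']
# knob top blobs by height
Z=P[...,2]; Pb=(P[...,:2]*1000-C)
bx=Pb@ex; by=Pb@ey
m=((abs(bx)<72)&(abs(by)<138)&(Z>.052)).astype(np.uint8)
n,l,s,ce=cv2.connectedComponentsWithStats(m)
for i in range(1,n):
    if s[i,4]>8:
        print(ce[i],s[i,4],'box',bx[l==i].mean(),by[l==i].mean(),'z',Z[l==i].max())
for nm,p in dict(cr=(43,-110),hr=(43,-61),cl=(43,45),hl=(43,94),near_r=(-50,-110)).items():
    print(nm,(C+ex*p[0]+ey*p[1]).round(1))
# overlay
Rm=R.from_quat(c['rotation']).as_matrix()
im=img[:,:,::-1].copy()
for p in [(43,-110),(43,-60),(43,45),(43,95),(-50,-110),(-50,45),(75,140),(75,-140),(-75,140),(-75,-140)]:
    w=np.r_[(C+ex*p[0]+ey*p[1])/1000,.04]
    q,_=cv2.projectPoints(w[None],cv2.Rodrigues(Rm.T)[0],-Rm.T@c['origin'],c['K'],c['dist'])
    cv2.circle(im,tuple(np.round(q.ravel()).astype(int)),1,(0,0,255),-1)
cv2.imwrite('pics/ov.png',cv2.resize(im[190:340,260:460],None,fx=4,fy=4,interpolation=cv2.INTER_NEAREST))
E
```

```text
plate z med 0.04007093850667698 rect ((575.1851196289062, -46.25347900390625), (149.7910614013672, 279.7689208984375), 11.6201810836792)
yaw 11.620181083679201 [575.18511963 -46.253479  ]
[302.21076233 251.0941704 ] 223 box 42.246678519948965 93.35202551387839 z 0.929382797494266
[428.1417004  264.59919028] 247 box -20.865962833640605 -107.09884876169488 z 0.929382797494266
[387.31182796 285.31182796] 93 box -40.18472299175192 -31.057080889127718 z 0.929382797494266
[302.07619048 289.72380952] 105 box -20.750976017404685 107.07045337947699 z 0.06194276085399608
cr [ 639.5 -145.3]
hr [629.6 -97.3]
cl [608.2   6.5]
hl [598.4  54.5]
near_r [ 548.4 -164.1]
```

View pics/ov.png

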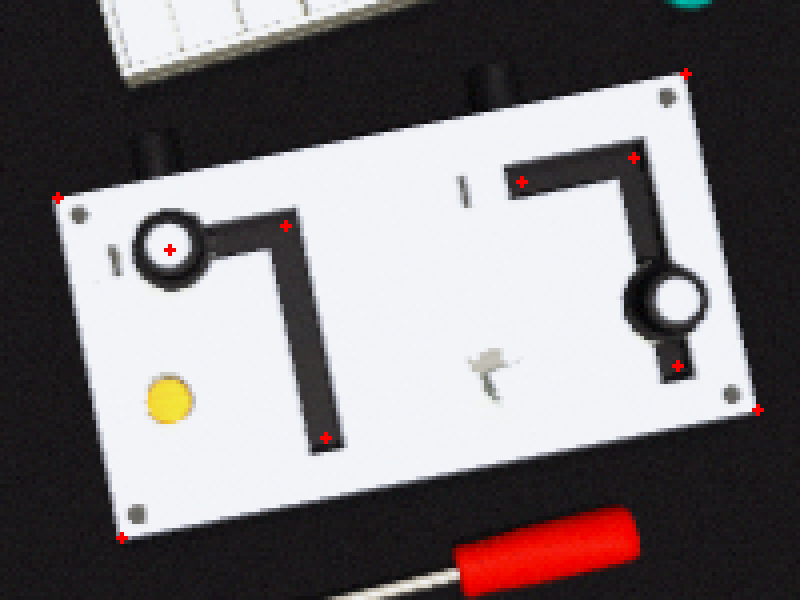

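Run:
```python
from h import *
from workcell import manip
c=dict(np.load('top0.npz'))
C=np.array([575.2,-46.25]);th=np.deg2rad(11.62);ex=np.array([np.cos(th),np.sin(th)]);ey=np.array([-ex[1],ex[0]])
def b(uv,z):
    w=cast(c,[uv],z)[0,:2]*1000-C; return (w@ex).round(1),(w@ey).round(1)
img=c['pixels'].astype(int)
for nm,(u0,v0) in dict(a=(429,265),b=(302,252)).items():
    s=img[v0-12:v0+13,u0-12:u0+13].min(2)
    m=np.zeros(img.shape[:2],np.uint8); m[v0-7:v0+8,u0-7:u0+8]=(img[v0-7:v0+8,u0-7:u0+8].min(2)>150)
    n,l,st,ce=cv2.connectedComponentsWithStats(m)
    i=l[v0,u0]; print(nm,ce[i],st[i],b(ce[i],.074))
print('cuv',b((382.5,280),.04),'beaker',b((490,217),0),'tips',manip.tcp_to_tips)
for p in [(-62,-110),(19,-110),(4,-110),(4,-152),(43,-152),(43,-89)]:
    print(p,(C+ex*p[0]+ey*p[1]).round(1))
print('ex',ex,'ey',ey)
```

```text
a [428.96842105 264.45263158] [424 260  11  10  95] (np.float64(-21.0), np.float64(-109.6))
b [301.54639175 250.83505155] [296 246  12  11  97] (np.float64(43.2), np.float64(94.6))
cuv (np.float64(-31.8), np.float64(-31.8)) beaker (np.float64(41.1), np.float64(-251.7)) tips 0.017
(-62, -110) [ 536.6 -166.5]
(19, -110) [ 616.  -150.2]
(4, -110) [ 601.3 -153.2]
(4, -152) [ 609.7 -194.3]
(43, -152) [ 647.9 -186.5]
(43, -89) [ 635.2 -124.8]
ex [0.979505   0.20141985] ey [-0.20141985  0.979505  ]
```

```bash
python3 -m pendant '[[[6.2,6.2,0],[0,0,-10.4],255],[[6.2,6.2,0],[0,0,0],255],[[6,6.2,0],[0,0,0],255],[[4,6.2,0],[0,0,0],255],[[2,6.2,0],[0,0,0],255]]'
```

```text
clock: 0.72
position: [0.4197, -0.3318, 0.2455]
ee_rot: [0.772, -0.636, -0.002, 0.0]
ft_force: [-0.1, 0.5, 0.5]
grip_width: 0.002
```

```bash
python3 -m pendant '[[[4,5.5,-4],[0,0,0],255],[[4,5.5,-4],[0,0,0],255],[[3,4,-2],[0,0,0],255],[[0,0,0],[0,0,0],255],[[0,0,0],[0,0,0],255]]'
```

```text
clock: 1.35
position: [0.5141, -0.198, 0.1607]
ee_rot: [0.774, -0.633, -0.003, 0.0]
ft_force: [0.0, -0.5, 0.4]
grip_width: 0.0
```

```bash
python3 -m pendant '[[[2.2,3.1,0],[0,0,0],255],[[0,0,0],[0,0,0],255],[[0,0,-3],[0,0,0],255],[[0,0,0],[0,0,0],255]]'
```

```text
clock: 1.85
position: [0.5349, -0.1725, 0.1318]
ee_rot: [0.772, -0.636, -0.001, 0.001]
ft_force: [-0.4, -0.7, -0.6]
grip_width: -0.001
```

```bash
python3 -m pendant '[[[0.1,0.6,-3],[0,0,0],255],[[0,0,0],[0,0,0],255],[[0,0,-2.5],[0,0,0],255],[[0,0,0],[0,0,0],255]]'
python3 - <<'E'
from workcell import manip
import cv2
c=manip.camera('side');cv2.imwrite('pics/s1.png',cv2.resize(c['pixels'][200:380,220:460,::-1],None,fx=3,fy=3))
c=manip.camera('top');cv2.imwrite('pics/t1.png',cv2.resize(c['pixels'][190:340,260:460,::-1],None,fx=4,fy=4))
E
```

```text
clock: 2.35
position: [0.5376, -0.1722, 0.083]
ee_rot: [0.77, -0.638, 0.003, 0.0]
ft_force: [-0.6, 1.3, 0.2]
grip_width: -0.001
```

View pics/s1.png

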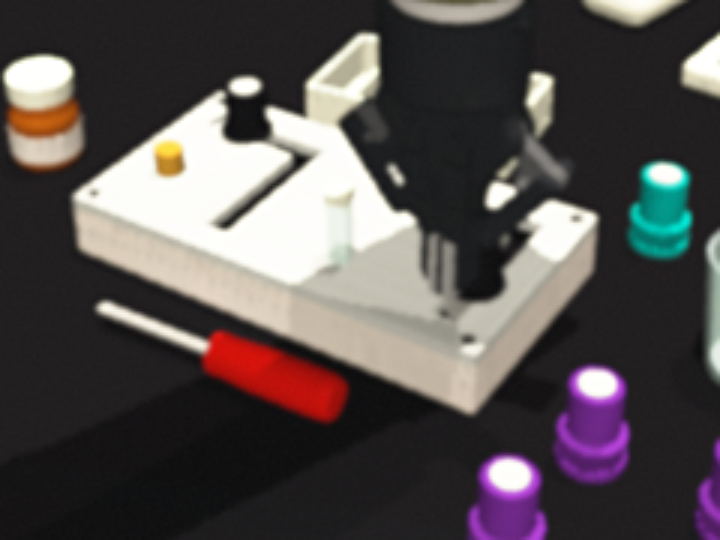

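The fingertips (crop ~(440,280)) stand just on the robot's side of knob_a (crop ~(480,265)), clear of the cuvette (340,230). I'll correct a bit to the left, go down slightly and then push along the slot.

```bash
python3 -m pendant '[[[-0.1,0.7,-1.1],[0,0,0],255],[[0,0,0],[0,0,0],255],[[0,0,0],[0,0,0],255]]'
```

```text
clock: 2.82
position: [0.5395, -0.1652, 0.076]
ee_rot: [0.77, -0.638, 0.006, -0.001]
ft_force: [-0.1, 0.3, 0.9]
grip_width: -0.0
```

```bash
python3 -m pendant '[[[1,0.2,-0.4],[0,0,0],255],[[1,0.2,0],[0,0,0],255],[[1,0.2,0],[0,0,0],255],[[1,0.2,0],[0,0,0],255]]'
```

```text
clock: 3.32
position: [0.5821, -0.1569, 0.0719]
ee_rot: [0.77, -0.639, 0.006, -0.001]
ft_force: [-0.5, -0.9, 1.1]
grip_width: 0.005
```

```bash
python3 -m pendant '[[[1,0.2,0],[0,0,0],255],[[1,0.2,0],[0,0,0],255],[[1,0.2,0],[0,0,0],255],[[0,0,0],[0,0,0],255]]'
cat > look.py <<'E'
import sys
from h import *
from workcell import manip
o=manip.get_obs(); C=np.array([575.2,-46.25]);th=np.deg2rad(11.62);ex=np.array([np.cos(th),np.sin(th)]);ey=np.array([-ex[1],ex[0]])
d=o['position'][:2]*1000-C; print('tcp box',d@ex,d@ey,o['position'][2],o['ft_force'].round(1))
c=manip.camera('side');cv2.imwrite(f'pics/s{sys.argv[1]}.png',cv2.resize(c['pixels'][200:380,220:460,::-1],None,fx=3,fy=3))
c=manip.camera('top');cv2.imwrite(f'pics/t{sys.argv[1]}.png',cv2.resize(c['pixels'][190:340,260:460,::-1],None,fx=4,fy=4))
np.savez(f't{sys.argv[1]}.npz',**c)
E
python3 look.py 2
```

```text
clock: 3.82
position: [0.6153, -0.1498, 0.0717]
ee_rot: [0.77, -0.638, 0.006, -0.001]
ft_force: [-0.4, 0.0, -0.6]
grip_width: -0.004
tcp box 18.429697311066942 -109.51300873204175 0.07172818930675125 [-0.4  0.  -0.6]
```

View pics/t2.png

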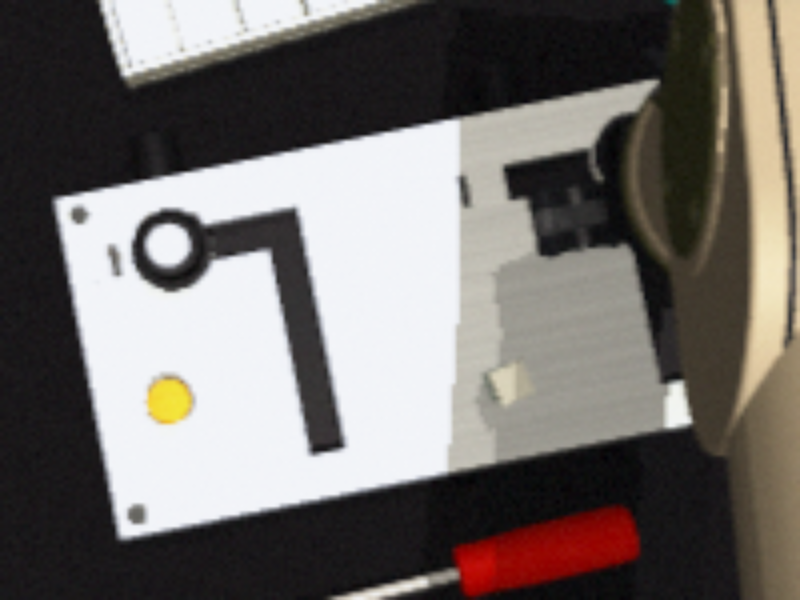

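View pics/s2.png

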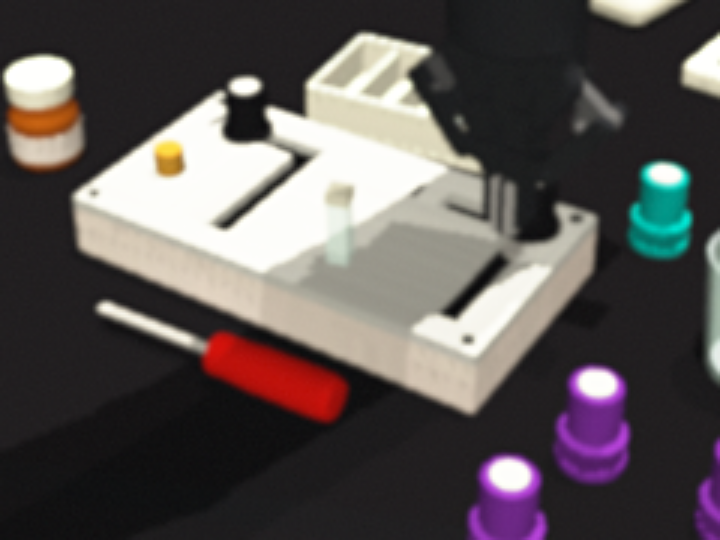

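knob_a is at the corner: the skirt's left edge is at ~(597,150), which puts its centre at ~(635,155), and the corner is at (634,158). I'll press lightly to feel the wall, then back off and go round.

```bash
python3 -m pendant '[[[0.2,0.05,0],[0,0,0],255],[[0,0,0],[0,0,0],255]]'; python3 -m pendant '[[[-1.5,-0.3,0],[0,0,0],255],[[0,0,0],[0,0,0],255],[[0.8,-4,0],[0,0,0],255],[[0.1,-0.6,0],[0,0,0],255],[[0,0,0],[0,0,0],255]]'; python3 look.py 3
```

```text
clock: 4.18
position: [0.6162, -0.1501, 0.0718]
ee_rot: [0.77, -0.639, 0.006, -0.001]
ft_force: [0.6, 0.2, 0.3]
grip_width: -0.003
clock: 4.8
position: [0.6114, -0.1993, 0.0724]
ee_rot: [0.77, -0.638, 0.007, -0.001]
ft_force: [-0.1, 0.3, -0.5]
grip_width: 0.001
tcp box 4.640321171173671 -157.1608075114293 0.0724037390581367 [-0.1  0.3 -0.5]
```

View pics/t3.png

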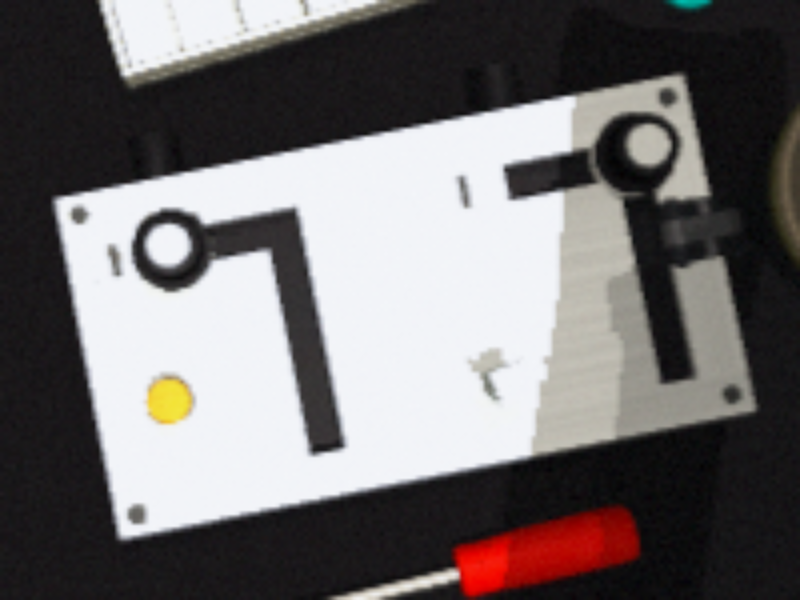

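View pics/s3.png

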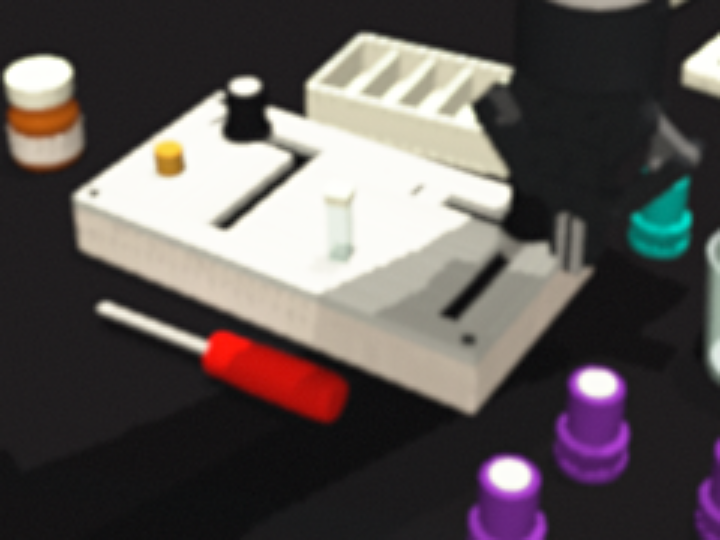

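Run:
```python
from h import *
from workcell import manip
s=dict(np.load('side0.npz'));c=dict(np.load('t3.npz'))
C=np.array([575.2,-46.25]);th=np.deg2rad(11.62);ex=np.array([np.cos(th),np.sin(th)]);ey=np.array([-ex[1],ex[0]])
def b(c,uv,z):
    w=cast(c,[uv],z)[0,:2]*1000-C; return (w@ex).round(1),(w@ey).round(1)
print('tip',b(s,(220+570/3,200+266/3),.054), 'leftedge',b(s,(220+556/3,200+262/3),.054))
print('knob top',b(c,(260+649/4,190+144/4),.074),'skirt',b(c,(260+636/4,190+153/4),.044))
# project finger ref points into top
Rm=R.from_quat(c['rotation']).as_matrix()
for p,z in [((4,-157),.054),((4,-142),.054),((4,-142),.12),((4,-115),.12)]:
    q,_=cv2.projectPoints(np.r_[(C+ex*p[0]+ey*p[1])/1000,z][None],cv2.Rodrigues(Rm.T)[0],-Rm.T@c['origin'],c['K'],c['dist'])
    print(p,z,((q.ravel()-[260,190])*4).round())
P=heights(c)
for u,v in [(690,228),(700,228),(715,228),(680,228),(730,222)]:
    print(u,v,P[190+v//4,260+u//4].round(3))
```

```text
tip (np.float64(2.4), np.float64(-155.7)) leftedge (np.float64(1.6), np.float64(-147.7))
knob top (np.float64(44.3), np.float64(-112.2)) skirt (np.float64(43.6), np.float64(-111.8))
(4, -157) 0.054 [763. 220.]
(4, -142) 0.054 [728. 227.]
(4, -142) 0.12 [765. 216.]
(4, -115) 0.12 [698. 230.]
690 228 [ 0.601 -0.148  0.15 ]
700 228 [ 0.601 -0.151  0.156]
715 228 [ 0.601 -0.156  0.156]
680 228 [0.551 0.008 0.929]
730 222 [ 0.603 -0.161  0.161]
```

The finger position checks out in the side view, and the dark bar in the top view is a knuckle at z 0.15. knob_a is at box x≈44, so it's in the corner. Next I'll move beside it and push left.

```bash
python3 -m pendant '[[[2,0.4,0],[0,0,0],255],[[1.8,0.4,0],[0,0,0],255],[[0,0,0],[0,0,0],255],[[0,0,0],[0,0,0],255]]'
```

```text
clock: 5.4
position: [0.6496, -0.1872, 0.0724]
ee_rot: [0.771, -0.637, 0.006, -0.001]
ft_force: [-0.7, 0.3, -0.1]
grip_width: -0.0
```

```bash
python3 -m pendant '[[[-0.2,1,0],[0,0,0],255],[[-0.2,1,0],[0,0,0],255],[[-0.2,1,0],[0,0,0],255],[[-0.2,1,0],[0,0,0],255],[[0,0,0],[0,0,0],255]]'; python3 look.py 4
```

```text
clock: 6.02
position: [0.6397, -0.1438, 0.0728]
ee_rot: [0.771, -0.636, 0.006, -0.001]
ft_force: [-0.8, -0.4, -0.3]
grip_width: 0.0
tcp box 43.551156756457154 -108.52821630096655 0.07278084026621771 [-0.8 -0.4 -0.3]
```

View pics/s4.png

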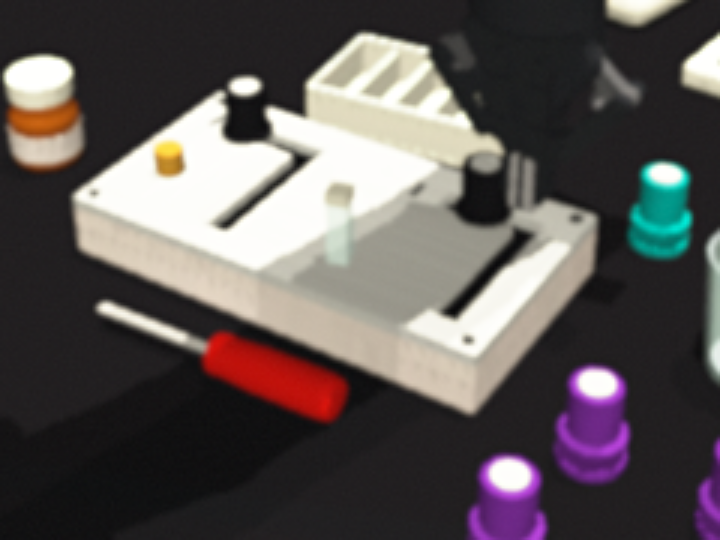

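knob_a is sliding left in the short leg (crop ~(485,190)), with the fingers on its right side. I'll carry on in smaller steps until the end wall is felt.

```bash
python3 -m pendant '[[[-0.2,0.8,0],[0,0,0],255],[[-0.1,0.6,0],[0,0,0],255],[[0,0,0],[0,0,0],255]]';python3 -m pendant '[[[-0.1,0.3,0],[0,0,0],255],[[0,0.1,0],[0,0,0],255]]'; python3 look.py 5
python3 - <<'E'
from workcell import manip
E
```

```text
clock: 6.5
position: [0.6366, -0.1312, 0.0727]
ee_rot: [0.771, -0.637, 0.006, -0.001]
ft_force: [-0.7, -0.7, -0.1]
grip_width: 0.001
clock: 6.75
position: [0.6355, -0.1273, 0.0726]
ee_rot: [0.77, -0.638, 0.006, -0.001]
ft_force: [0.9, -1.0, 0.2]
grip_width: 0.003
tcp box 42.767809490441806 -91.56200272585464 0.07263496741752225 [ 0.9 -1.   0.2]
```

View pics/s5.png

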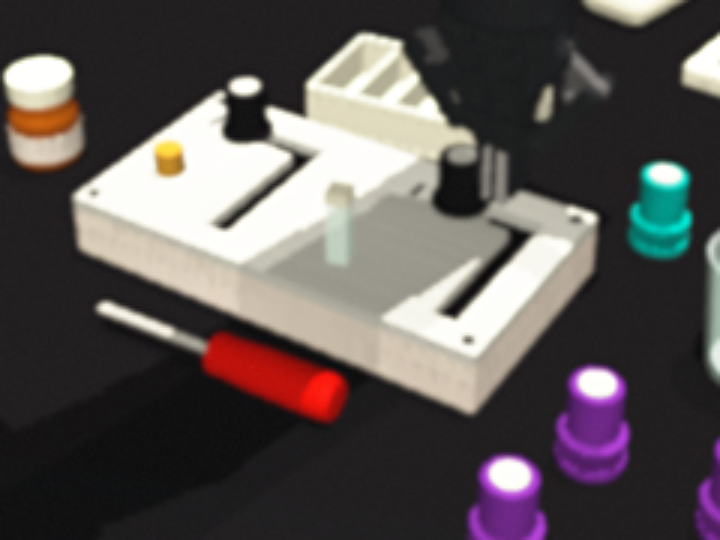

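```bash
for i in 1; do python3 -m pendant '[[[-0.1,0.4,0],[0,0,0],255],[[0,0,0],[0,0,0],255]]'; done; python3 -m pendant '[[[-0.05,0.3,0],[0,0,0],255],[[0,0.1,0],[0,0,0],255]]'
```

```text
clock: 7.1
position: [0.6345, -0.1234, 0.0727]
ee_rot: [0.77, -0.638, 0.006, -0.001]
ft_force: [0.1, 0.6, 0.0]
grip_width: 0.003
clock: 7.35
position: [0.6347, -0.1209, 0.0735]
ee_rot: [0.77, -0.638, 0.008, -0.001]
ft_force: [-0.8, -2.9, 2.9]
grip_width: -0.001
```

```bash
python3 -m pendant '[[[-0.05,0.2,0],[0,0,0],255],[[0,0,0],[0,0,0],255]]'; python3 -m pendant '[[[0,0.2,0],[0,0,0],255],[[0,0,0],[0,0,0],255]]'
```

```text
clock: 7.6
position: [0.6344, -0.1204, 0.0741]
ee_rot: [0.769, -0.639, 0.009, -0.0]
ft_force: [0.2, -2.3, 0.7]
grip_width: 0.0
clock: 7.85
position: [0.6344, -0.1203, 0.0741]
ee_rot: [0.769, -0.639, 0.009, 0.001]
ft_force: [0.4, -3.4, 0.5]
grip_width: -0.002
```

The tool has stalled with a steady ~3 N, so the knob is at the end wall. I'll back off, go up and look.

```bash
python3 -m pendant '[[[0.5,-2.5,0],[0,0,0],255],[[0.4,-2,0],[0,0,0],255],[[0,0,4],[0,0,0],255],[[0,-4,5],[0,0,0],255],[[0,-6,3],[0,0,0],255],[[0,-6,0],[0,0,0],255],[[0,-6,0],[0,0,0],255],[[0,0,0],[0,0,0],255]]'; python3 look.py 6
python3 - <<'E'
from h import *
c=dict(np.load('t6.npz'));C=np.array([575.2,-46.25]);th=np.deg2rad(11.62);ex=np.array([np.cos(th),np.sin(th)]);ey=np.array([-ex[1],ex[0]])
img=c['pixels']
for nm,p in dict(a=(43,-61),b=(43,94)).items():
    w=np.r_[(C+ex*p[0]+ey*p[1])/1000,.074];Rm=R.from_quat(c['rotation']).as_matrix()
    q=cv2.projectPoints(w[None],cv2.Rodrigues(Rm.T)[0],-Rm.T@c['origin'],c['K'],c['dist'])[0].ravel()
    u0,v0=q.round().astype(int)
    m=np.zeros(img.shape[:2],np.uint8); m[v0-8:v0+9,u0-8:u0+9]=(img[v0-8:v0+9,u0-8:u0+9].min(2)>130)
    n,l,st,ce=cv2.connectedComponentsWithStats(m); i=l[v0,u0]
    d=cast(c,[ce[i]],.074)[0,:2]*1000-C; print(nm,q,ce[i],st[i],d@ex,d@ey)
E
```

```text
clock: 8.85
position: [0.6419, -0.3854, 0.195]
ee_rot: [0.772, -0.636, 0.005, -0.002]
ft_force: [-0.1, 0.5, -0.8]
grip_width: 0.0
tcp box -3.023779850199168 -345.6676528653237 0.19501793072989673 [-0.1  0.5 -0.8]
a [392.5405785  232.73125685] [391.54081633 231.76530612] [386 227  12  11  98] 44.92205298747089 -59.69158792739373
b [301.88873145 250.86375599] [301.5        250.90196078] [296 246  12  11 102] 43.065059993564816 94.6508360410314
```

View pics/t6.png

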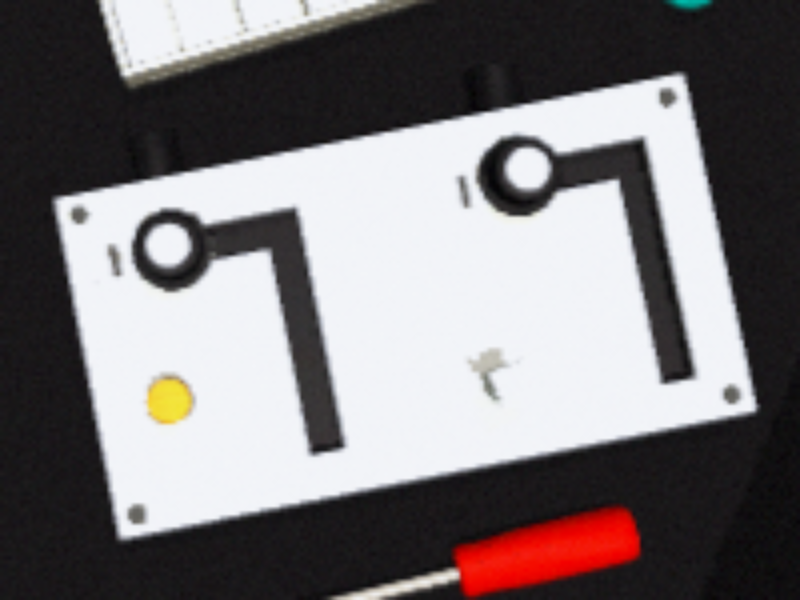

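View pics/s6.png

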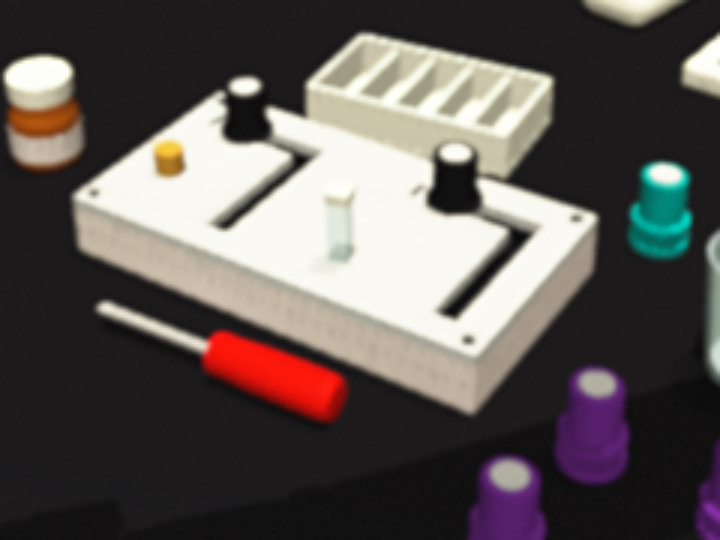

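knob_a is fully home in the right slot, measured at box (44.9, -59.7) mm with its end wall at y = -60. knob_b is unmoved at (43.1, 94.7), and the cuvette, weight, driver and tray stand where they were. The robot touches nothing, so I'm handing in.

```bash
python3 -c "
from workcell import manip
print(manip.hand_in())"
```

```text
the job is handed in; nothing more can be done
None
```

I pushed knob_a with the closed fingers along the right slot's long leg to the corner. I then went round to its right side and pushed it left until it stopped at the end of the short leg. The wrist force readings never went above about 4 N, and the job was handed in at about 9 s.

**Knob home:** the last top view puts knob_a at box (44.9, −59.7) mm. That is at the end-wall stop (y = −60) and at the far edge of the allowed x range (41–45), within the 2 mm calibration. The push also stalled at about 3 N.

**Everything else:** knob_b measured (43.1, 94.7) mm, against (43.2, 94.6) before. In the last pictures the cuvette, weight, driver, tray and jar look unmoved. The beaker is only partly in those pictures, but the fingers never went near it. The gripper was clear of everything at hand-in.

**One disagreement:** the fingers stalled about 3 mm farther along than I had worked out from a 29 mm width over the closed fingers. The camera measurement still shows the knob at the wall, so the fingers are probably narrower than I assumed.

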